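# Pin the stay arm into its yoke on a cabinet door

## Robot

A 6-joint arm with a two-finger parallel gripper is mounted at the origin on the work surface. World frame = base frame: x ahead of the robot, y to its left, z up, the work surface at z = 0. Lengths are in m, angles in rad, forces in N, time in s.
With the tool pointing down it reaches from about 0.35 to 0.85 m from the base axis. Payload 8.1 kg.
Tool frame: the origin (TCP) lies on the front face of the gripper's body, between the roots of the fingers; the fingertips stand 84 mm ahead of it and the grasp point (between the pads) lies 65 mm ahead of it; x points along the fingers, y is the direction in which the jaws open and shut, and the axes are right-handed (so a half turn about x gives the same grasp; the last joint's range is limited). The gripper opens to 93 mm and grips with 3 to 60 N. Pads are 15 mm wide; open, the fingers measure 128 mm over their backs; the gripper's body (75 mm by 188 mm) begins 65 mm behind the grasp point.
Start: joints at [-1.233, 0.13, 1.488, -0, 1.523, -0.085], TCP at [0.246, -0.547, 0.303] pointing down, gripper open.
Joint ranges: [-2.96, 2.96], [-0.89, 2.26], [0.02, 2.5], [-1.34, 4.48], [0, 2.73], [-2.66, 2.66]. Speed limits (rad/s): [2.39, 2.39, 2.79, 3.14, 3.14, 3.14].

## Interface

Orientations are given as a rotation vector (axis times angle).
In Python, from plant import telemetry, read_camera, camera_params, robot gives the robot as it stands.
- The arm moves only by the tool step_arm, never from a script. Its argument "commands" is a list of rows, each an object with "xyz": the shift along the tool's x, y, z in mm, a list of three; "turn": the turn, a rotation vector about the tool's x, y, z in rad, a list of three; "grip": the finger opening in mm, from 0 to 93. In form: [{"xyz": [dx, dy, dz], "turn": [ax, ay, az], "grip": grip}, ...]. A call has 1 to 12 rows; each row is the pose to reach, as a shift and turn from the pose commanded when the call began, along the tool's axes at that moment; what a row does not reach only later rows make up. A row lasts 1/8 s, in which the tool goes at most 62.5 mm and 10.7 degrees, less where a joint would pass 70% of its speed; a pose out of reach is approached as far as the arm can. A call with a gripper value outside its range is refused whole. The fingers move at their own pace and stop on an object; "force" is the grip in N (left out, the last holds). Time passes only in rows, so rows that repeat a pose let the fingers close. It gives the time, the measured TCP pose, the force and the opening at its end, in the units of the state.
- telemetry.read_state(): the state, without advancing time (a new reading comes with each control period).
- read_camera(name): name is "scene" or "top" or "wrist"; returns the picture (480x640x3 uint8, red, green, blue); there is no depth.
- camera_params(name): a dict with "mtx" (3x3 intrinsics, pixels), "rvec" (rotation vector, rad) and "tvec" (3), from world to camera coordinates, as OpenCV has them. Camera axes: x right, y down, z forward; pixel columns grow to the right and rows downward; lengths in m; the calibration is good to about 2 mm. The wrist camera is an equidistant fisheye: a pixel r from the principal point sees the ray r / f radians off the axis. A picture is of the moment at which its call begins: read the wrist's pose just before it. camera_params takes no time and is no camera call; for the wrist camera it gives the pose at the moment of the call.
- robot.close_job(): hands the job in, once; it reports no verdict.
The state is a dict: "t": time; "q": joint angles; "dq": joint speeds; "joint_torque": joint torques, N m; "tool_pos": TCP position; "orientation": TCP orientation; "force": force on the tool from outside, world axes, zero at the start; "wrist_torque": the same for the moment, N m; "opening": finger opening in m.
Only numpy, scipy, OpenCV 4.12 (cv2) and the standard library are available. Lean on these libraries where they do the work, as an engineer would, in place of code of your own. Each camera call takes 0.05 s, during which the arm holds its last target. There are 200 camera calls.

## Task

Swing the stay arm on the cabinet door in until its eye lies between the two ears of the yoke, against its stop, then take the knurled clevis pin from the stand and pass it down through the upper ear, the eye and the lower ear until its flange sits flat on the upper ear, and let go of it. The fitting is only roughly in place on its slotted screw holes, so feel for the hole and go in gently: do not force the pin. Leave the other pins, the tools and everything else where they are.

Things in the scene. Friction and masses are not known exactly. Their poses are not given: they have to be found in the camera images.
- door: White cabinet door, 260 (x) x 340 (y) x 18 mm, fixed on the counter, inside face up. Origin: centre of its underside, on the counter; z up. On it a steel stay fitting (base plate 4 mm thick, top 22 mm above the counter) with yoke, pivot post and stay arm. Its screws are in slots: the whole fitting sits square to the door but up to 6 mm off in door x and 6 mm in y, unmeasured; it does not slide.
- yoke_mark (a point): NOMINAL centre of the upper ear's 14 mm vertical through hole (1 mm chamfer), at the ear's upper face, 64 mm above the counter; fixed in the door's frame at x +20, y -60 mm, axes as the door's. The true hole lies up to 6 mm off in door x and up to 6 mm in y, different every time, at the same height. The ear is level, 36 (x) x 40 (y) x 6 mm.
- lower_ear_mark (a point): NOMINAL centre of the lower ear's hole (same size and true axis as the upper's) at its upper face, 46 mm above the counter. Between the ears 12 mm are free; below the lower ear (6 mm thick) 18 mm. An upright web, 18 to 24 mm from the hole axis on the door's +x side, top at 64 mm, joins the ears; the yoke is open to -x, +y and -y.
- post_mark (a point): NOMINAL top centre of the stay arm's pivot post (24 mm across, 60.5 mm above the counter), 150 mm from the yoke's hole along door +y. It shares the fitting's unmeasured offset, so post to hole is always 150 mm.
- stay_arm (a joint): Stay arm's angle q about the post (rad): a dark flat bar 18 mm wide, 48 to 56 mm above the counter, with a 15.5 mm eye in its end at (150 sin q, -150 cos q) mm from the post, door axes. 0: eye in line with the holes; negative: swung out to -x. Starts -0.75 to -0.4. Firm stop at +0.02, eye 3 mm past the axis: the pin's nose draws it back. Friction 0.3 N m (2 N at the eye); stays put.
- pin: Steel clevis pin, about 65 to 110 g, standing nose down in one of the stand's holes, flange on the stand. Shank 12 mm, 36 mm long below the flange, the last 5 mm tapering to a flat nose 9 mm across; flange 24 mm across, 4 mm thick; above it a knurled round grip 16 mm across, from 4 to 36 mm above the origin. Origin: centre of the flange's underside; z up the pin.
- stand: White plastic hardware stand, fixed, 180 (x) x 60 (y) x 42 mm, origin at the centre of its underside. Three 15 mm through holes at x -56, 0 and +56 mm hold the clevis pin, a bolt and a ball-headed pin, in any order.
- bolt: Hexagon-head bolt in the stand, head 22 mm across and 9 mm tall, origin under the head. Not for this job.
- ball_pin: Thin pin in the stand with a 16 mm ball head, its top 25 mm above the stand, origin under its 20 mm collar. Not for this job.
- screwdriver: Screwdriver, 160 mm long, lying on the door along its +x edge (about 70 mm beyond the yoke); low.
- spray_bottle: White spray bottle with green collar and trigger, 76 mm across, 243 mm tall, standing to the right of the stand.
- mug: White mug, 80 mm across, 90 mm tall, at the far right.
- tape_roll: Roll of grey tape lying flat, 96 mm across, 22 mm tall, at the left near the robot.
- wrench: Open-ended wrench, 190 mm long, lying flat at the far side, right of the door.
- sponge_block: Yellow sanding block, 100 x 65 x 30 mm, at the left.
- pin_nose (a point): Centre of the pin's flat nose, 36 mm below the pin's origin along its axis.

How it is judged:
On the way, in this order (a step that is already met when the one before it is completed fails the run):
1. the stay arm is swung in, its eye between the ears (joint above -0.015), while the pin is not yet there (value of joint stay_arm above -0.015 rad and horizontal distance between pin and yoke_mark above 0.05 m), for 0.2 s.
2. the pin's nose is in the eye: upright over the yoke, nose more than 8 mm below the upper ear's face (horizontal distance between pin and yoke_mark below 0.011 m and z of pin_nose in the frame of yoke_mark below -0.008 m and angle between pin's own z axis and vertical below 0.2 rad), for 0.05 s.
At the end, for the whole second after the job is handed in: The pin stands upright (within 0.08 rad) through ears and eye with the underside of its flange on the upper ear (within 2.5 mm above and 3 mm below the ear's face), within 11 mm of the nominal hole; the stay arm is still in the yoke (joint above -0.03); the pin is released and at rest (horizontal distance between pin and yoke_mark below 0.011 m and z of pin in the frame of yoke_mark between -0.003 and 0.0025 m and angle between pin's own z axis and vertical below 0.08 rad and value of joint stay_arm above -0.03 rad and linear speed of pin below 0.01 m/s); the robot touches nothing.
It fails at once if the pin is pressed on the door, fitting or stay arm with more than 25 N (contact force between pin and door above 25 N).
It fails at once if another pin, a tool or another loose thing is moved more than 30 mm (distance of any of bolt, ball_pin, screwdriver, spray_bottle, mug, tape_roll, wrench, sponge_block from where it was at the start of the episode above 0.03 m).
It also fails if it takes over 72 s, if anything falls off the work surface, if the arm or the gripper's body presses on something with over 40 N, if the wrist force passes 120 N, or if a joint passes its speed limit or range.

## Working session

There is one attempt and no reset: what is moved stays moved. The work goes in short steps, Python scripts to look and compute and a tool call to move; the robot and the scene stay as the last step left them, time stands still between calls to the robot, and variables do not carry over. Pictures are saved under pics/ and viewed, about 8 in all and at most 12, crops included, and the job is handed in when it is done.

Besides the shell and the picture viewer there is one more tool, called in YAML: its name, and indented under it one key for each argument. step_arm: Moves the arm, as the interface text tells. Its arguments: {"type":"object","properties":{"commands":{"type":"array"},"force":{"type":"number"}},"required":["commands"]}

```bash
ls; mkdir -p pics; cat > h.py <<'E'
import numpy as np, cv2
from scipy.spatial.transform import Rotation as R
from plant import telemetry, read_camera, camera_params, robot
def save(n,im): cv2.imwrite(f'pics/{n}.png',im[:,:,::-1])
def ray(p,u,v,fish=False):
    K=np.array(p['mtx']);x=(u-K[0,2])/K[0,0];y=(v-K[1,2])/K[1,1]
    if fish:
        r=np.hypot(x,y);d=np.array([np.sin(r)*x/max(r,1e-9),np.sin(r)*y/max(r,1e-9),np.cos(r)])
    else: d=np.array([x,y,1.])
    Rm=cv2.Rodrigues(np.array(p['rvec'],float))[0];t=np.array(p['tvec'],float).ravel()
    return -Rm.T@t, Rm.T@d
def onz(p,u,v,z,fish=False):
    c,d=ray(p,u,v,fish); return c+d*(z-c[2])/d[2]
def proj(p,X):
    return cv2.projectPoints(np.array(X,float).reshape(-1,1,3),np.array(p['rvec'],float),np.array(p['tvec'],float),np.array(p['mtx']),None)[0].reshape(-1,2)
def st():
    s=telemetry.read_state(); print('t',round(s['t'],2),'pos',np.round(s['tool_pos'],4),'F',np.round(s['force'],1),'T',np.round(s['wrist_torque'],2),'op',round(s['opening'],4));print(np.round(R.from_rotvec(s['orientation']).as_matrix(),3)); return s
E
python3 - <<'E'
from h import *
st()
for n in('top','scene'):
    im=read_camera(n);save(n+'0',im);p=camera_params(n);print(n,p['mtx'],ray(p,320,240)[0],ray(p,320,240)[1])
E
```

```text
pics
t 0.0 pos [ 0.2461 -0.5468  0.3017] F [-0.4  0.7  0.1] T [-0.01 -0.02 -0.02] op 0.0929
[[-0.001  0.41  -0.912]
 [ 0.002 -0.912 -0.41 ]
 [-1.    -0.002 -0.   ]]
top [[460.59710722   0.         316.66211401]
 [  0.         460.59710722 249.60609442]
 [  0.           0.           1.        ]] [ 0.50710795 -0.010206    1.2251491 ] [ 0.07768674 -0.00885082 -0.99718299]
scene [[479.69704631   0.         311.27859267]
 [  0.         479.69704631 239.6924809 ]
 [  0.           0.           1.        ]] [1.18249674 0.44401204 0.82274394] [-0.57524136 -0.41102862 -0.70744881]
```

View pics/top0.png

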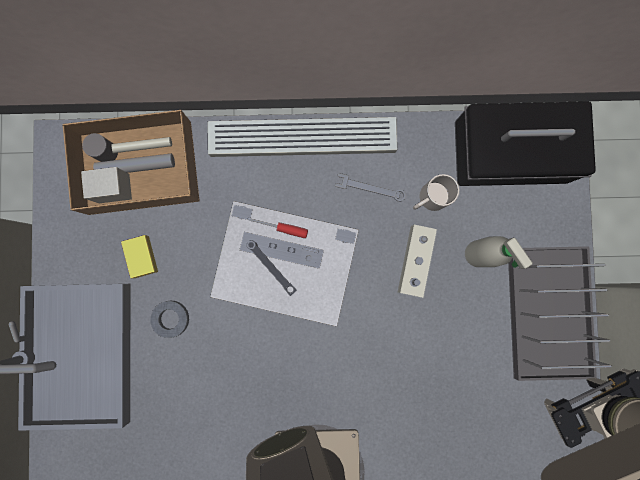

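View pics/scene0.png

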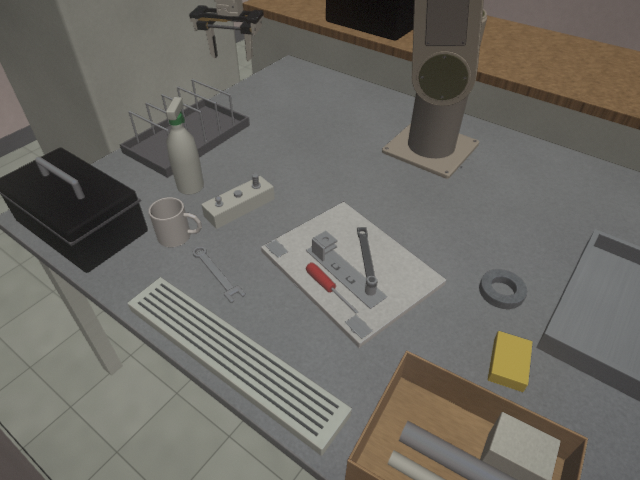

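```bash
python3 - <<'E'
from h import *
top=cv2.imread('pics/top0.png');sc=cv2.imread('pics/scene0.png')
a=cv2.resize(top[190:340,200:450],None,fx=3.2,fy=3.2,interpolation=cv2.INTER_CUBIC)
b=cv2.resize(sc[165:345,195:450],None,fx=3.13,fy=3.13,interpolation=cv2.INTER_CUBIC)
cv2.imwrite('pics/ct.png',a);cv2.imwrite('pics/cs.png',b)
p=camera_params('top')
hsv=cv2.cvtColor(top,cv2.COLOR_BGR2HSV)
m=((hsv[...,2]>170)&(hsv[...,1]<40)).astype(np.uint8)*255
m=cv2.morphologyEx(m,cv2.MORPH_CLOSE,np.ones((9,9)))
cs,_=cv2.findContours(m,0,2)
for c in cs:
    if cv2.contourArea(c)<500: continue
    r=cv2.minAreaRect(c)
    (u,v)=r[0]
    if 200<u<450 and 180<v<340:
        for z in(.018,.042):
            q=np.array([onz(p,*k,z)[:2] for k in cv2.boxPoints(r)])
            print(z,np.round(q,4).tolist(),'c',q.mean(0).round(4),'sides',np.linalg.norm(q[1]-q[0]).round(4),np.linalg.norm(q[2]-q[1]).round(4))
E
```

```text
0.018 [[0.4587, -0.2262], [0.6374, -0.2683], [0.6239, -0.328], [0.4454, -0.2855]] c [ 0.5414 -0.277 ] sides 0.1836 0.0613
0.042 [[0.4597, -0.2219], [0.6348, -0.2631], [0.6216, -0.3217], [0.4467, -0.2801]] c [ 0.5407 -0.2717] sides 0.1799 0.0601
0.018 [[0.4595, 0.2693], [0.7106, 0.2087], [0.6264, -0.1219], [0.3771, -0.0576]] c [0.5434 0.0746] sides 0.2584 0.3411
0.042 [[0.4604, 0.2637], [0.7066, 0.2043], [0.624, -0.1196], [0.3797, -0.0567]] c [0.5427 0.0729] sides 0.2532 0.3343
0.018 [[0.7705, -0.2846], [0.7681, -0.3906], [0.6854, -0.3873], [0.6878, -0.2817]] c [ 0.7279 -0.3361] sides 0.106 0.0827
0.042 [[0.7653, -0.2792], [0.7629, -0.383], [0.6818, -0.3798], [0.6842, -0.2763]] c [ 0.7235 -0.3296] sides 0.1039 0.0811
```

View pics/ct.png

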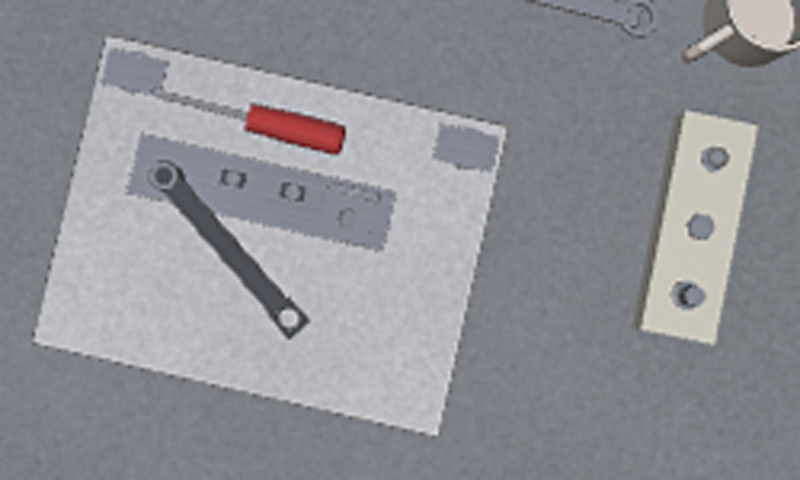

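View pics/cs.png

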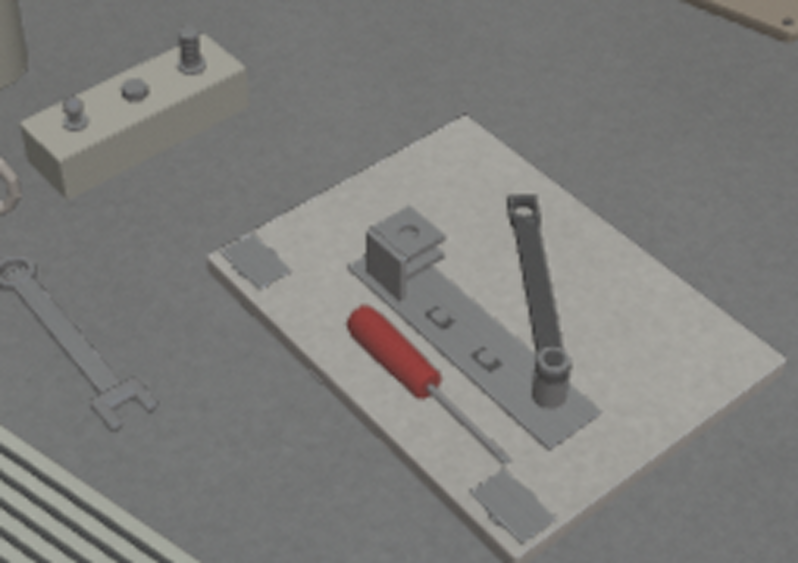

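```bash
python3 - <<'E'
from h import *
T=camera_params('top');S=camera_params('scene')
def tri(a,b):
    c1,d1=ray(T,*a);c2,d2=ray(S,*b);d1/=np.linalg.norm(d1);d2/=np.linalg.norm(d2)
    s=np.linalg.lstsq(np.c_[d1,-d2],c2-c1,rcond=None)[0];x,y=c1+s[0]*d1,c2+s[1]*d2
    return (x+y)/2,np.linalg.norm(x-y)
ft=lambda c,r:((c+.5)/3.2-.5+200,(r+.5)/3.2-.5+190)
fs=lambda c,r:((c+.5)/3.13-.5+195,(r+.5)/3.13-.5+165)
P={}
for n,t,s,z in[('hole',(347,217),(408,231),.064),('post',(164,176),(553,358),.0605),('eye',(290,318),(523,211),.056),('pin',(691,295),(189,33),.078),('bolt',(700,227),(135,88),.051),('ball',(715,158),(73,103),.06)]:
    a,b=ft(*t),fs(*s);x,e=tri(a,b);P[n]=onz(T,*a,z)
    print(n,'tri',x.round(4),'gap',e.round(4),'top',onz(T,*a,z)[:2].round(4),'scene',onz(S,*b,z)[:2].round(4))
yaw=-.2464;Rz=R.from_euler('z',yaw).as_matrix()[:2,:2];c=np.array([.5434,.0746])
for n in('hole','post','eye'):print(n,'door frame',(Rz.T@(P[n][:2]-c)*1e3).round(1), (Rz.T@(P[n][:2]-P['post'][:2])*1e3).round(1))
print('nominal',c+Rz@[.02,-.06],c+Rz@[.02,.09])
E
```

```text
hole tri [0.5545 0.0099 0.064 ] gap 0.0015 top [0.5541 0.0106] scene [0.5549 0.0093]
post tri [0.5904 0.1544 0.0598] gap 0.0012 top [0.59   0.1548] scene [0.5913 0.1541]
eye tri [0.4756 0.0576 0.0504] gap 0.0006 top [0.4756 0.0575] scene [0.4808 0.0601]
pin tri [ 0.4876 -0.2564  0.0783] gap 0.0027 top [ 0.4868 -0.2554] scene [ 0.488  -0.2579]
bolt tri [ 0.5408 -0.2715  0.0485] gap 0.0017 top [ 0.5402 -0.2702] scene [ 0.5433 -0.2699]
ball tri [ 0.5953 -0.2828  0.0634] gap 0.0039 top [ 0.5943 -0.2821] scene [ 0.5936 -0.288 ]
hole door frame [ 26.  -59.5] [   0.3 -148.7]
post door frame [25.7 89.1] [0. 0.]
eye door frame [-61.6 -33.1] [ -87.3 -122.3]
nominal [0.54816108 0.01153391] [0.58474822 0.15700343]
```

```bash
cat >> h.py <<'E'
def plan(tg):
    "tg: list of (x,y,z,yaw of tool y, world); prints tool-frame rows from now, mm / rad"
    s=st();A=R.from_rotvec(s['orientation']);p=np.array(s['tool_pos'])
    for x,y,z,w in tg:
        Y=np.array([np.cos(w),np.sin(w),0]);X=np.array([0,0,-1.]);B=R.from_matrix(np.c_[X,Y,np.cross(X,Y)])
        print([x,y,z,round(w,3)] if 0 else '',(A.inv().apply(np.array([x,y,z])-p)*1e3).round(1).tolist(),(A.inv()*B).as_rotvec().round(3).tolist())
P0=np.array([.5906,.1545]);YAW=-.2464;RZ=R.from_euler('z',YAW).as_matrix()[:2,:2]
def sweep(q,d,r=.105,h=.0265,z=.124):
    u=np.array([np.sin(q),-np.cos(q)]);m=np.array([np.cos(q),np.sin(q)])
    x=P0+RZ@(r*u-(h+d)*m);return (x[0],x[1],z,YAW+q)
E
python3 - <<'E'
from h import *
a=sweep(-.62,.02);print(a)
plan([(a[0],a[1],.25,a[3]),a])
E
```

```text
(np.float64(0.48047753703411433), np.float64(0.12193785709866228), 0.124, -0.8664000000000001)
t 0.1 pos [ 0.2461 -0.5468  0.3018] F [-0.3 -0.3 -0.2] T [ 0.06 -0.04 -0.  ] op 0.0931
[[-0.001  0.41  -0.912]
 [ 0.002 -0.912 -0.41 ]
 [-1.    -0.002 -0.   ]]
 [52.7, -513.6, -488.2] [-0.282, -0.0, 0.002]
 [178.7, -513.4, -488.2] [-0.282, -0.0, 0.002]
```

step_arm:
  commands:
    - {"xyz": [52,-514,-488],"turn": [-0.282,0,0],"grip": 0}
    - {"xyz": [52,-514,-488],"turn": [-0.282,0,0],"grip": 0}
    - {"xyz": [52,-514,-488],"turn": [-0.282,0,0],"grip": 0}
    - {"xyz": [52,-514,-488],"turn": [-0.282,0,0],"grip": 0}
    - {"xyz": [52,-514,-488],"turn": [-0.282,0,0],"grip": 0}
    - {"xyz": [52,-514,-488],"turn": [-0.282,0,0],"grip": 0}
    - {"xyz": [52,-514,-488],"turn": [-0.282,0,0],"grip": 0}
    - {"xyz": [52,-514,-488],"turn": [-0.282,0,0],"grip": 0}
    - {"xyz": [52,-514,-488],"turn": [-0.282,0,0],"grip": 0}
    - {"xyz": [52,-514,-488],"turn": [-0.282,0,0],"grip": 0}
    - {"xyz": [52,-514,-488],"turn": [-0.282,0,0],"grip": 0}
    - {"xyz": [52,-514,-488],"turn": [-0.282,0,0],"grip": 0}

```text
t: 1.6
tool_pos: [0.4802, 0.125, 0.2499]
orientation: [1.81, 0.67, -1.812]
force: [-1.2, -0.9, 0.3]
opening: 0.0004
```

```bash
python3 - <<'E'
from h import *
a=sweep(-.62,.02)
plan([(a[0],a[1],.25,a[3]),a]+[sweep(q,0) for q in(-.62,-.54,-.46,-.38,-.3,-.22,-.16,-.1)])
save('w1',read_camera('wrist'))
E
```

```text
t 1.6 pos [0.4802 0.125  0.2499] F [-1.2 -0.9  0.3] T [-0.03 -0.01 -0.01] op 0.0004
[[-0.001  0.65  -0.76 ]
 [ 0.    -0.76  -0.65 ]
 [-1.    -0.001  0.001]]
 [-0.1, 2.5, 1.8] [0.004, 0.001, 0.001]
 [125.9, 2.6, 1.7] [0.004, 0.001, 0.001]
 [125.9, 22.6, 1.8] [0.004, 0.001, 0.001]
 [125.9, 31.1, 3.6] [-0.076, 0.001, 0.001]
 [125.9, 39.6, 4.7] [-0.156, 0.001, 0.001]
 [125.8, 48.3, 5.2] [-0.236, 0.0, 0.001]
 [125.8, 57.0, 4.9] [-0.316, 0.0, 0.001]
 [125.8, 65.6, 4.0] [-0.396, 0.0, 0.001]
 [125.8, 72.0, 2.8] [-0.456, 0.0, 0.001]
 [125.8, 78.3, 1.3] [-0.516, 0.0, 0.001]
```

View pics/w1.png

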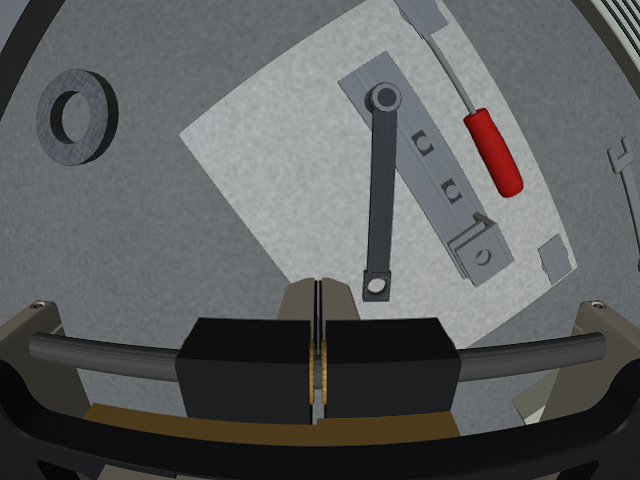

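step_arm:
  commands:
    - {"xyz": [60,2,2],"turn": [0,0,0],"grip": 0}
    - {"xyz": [120,2,2],"turn": [0,0,0],"grip": 0}
    - {"xyz": [126,2,2],"turn": [0,0,0],"grip": 0}
    - {"xyz": [126,12,2],"turn": [0,0,0],"grip": 0}
    - {"xyz": [126,23,2],"turn": [0,0,0],"grip": 0}
    - {"xyz": [126,31,4],"turn": [-0.076,0,0],"grip": 0}
    - {"xyz": [126,40,5],"turn": [-0.156,0,0],"grip": 0}
    - {"xyz": [126,48,5],"turn": [-0.236,0,0],"grip": 0}
    - {"xyz": [126,57,5],"turn": [-0.316,0,0],"grip": 0}
    - {"xyz": [126,66,4],"turn": [-0.396,0,0],"grip": 0}
    - {"xyz": [126,72,3],"turn": [-0.456,0,0],"grip": 0}
    - {"xyz": [126,72,3],"turn": [-0.456,0,0],"grip": 0}

```text
t: 3.15
tool_pos: [0.5267, 0.0643, 0.1271]
orientation: [1.508, 0.983, -1.502]
force: [0.1, 0.3, -1.8]
opening: 0.0008
```

```bash
python3 - <<'E'
from h import *
plan([sweep(q,0) for q in(-.16,-.1,-.06,-.03,0,.02)]+[sweep(.02,d) for d in(.003,.006,.009)])
save('w2',read_camera('wrist'))
E
```

```text
t 3.15 pos [0.5267 0.0643 0.1271] F [ 0.1  0.3 -1.8] T [-0.08 -0.05 -0.03] op 0.0008
[[ 0.004  0.917 -0.4  ]
 [-0.    -0.4   -0.917]
 [-1.     0.004 -0.002]]
 [3.1, -3.5, -3.1] [-0.005, -0.002, -0.004]
 [3.1, 2.9, -1.7] [-0.065, -0.001, -0.004]
 [3.2, 7.1, -1.0] [-0.105, -0.001, -0.004]
 [3.2, 10.4, -0.6] [-0.135, -0.001, -0.004]
 [3.2, 13.6, -0.3] [-0.165, -0.001, -0.004]
 [3.2, 15.7, -0.2] [-0.185, -0.001, -0.004]
 [3.2, 12.8, 0.4] [-0.185, -0.001, -0.004]
 [3.2, 9.8, 0.9] [-0.185, -0.001, -0.004]
 [3.2, 6.9, 1.5] [-0.185, -0.001, -0.004]
```

View pics/w2.png

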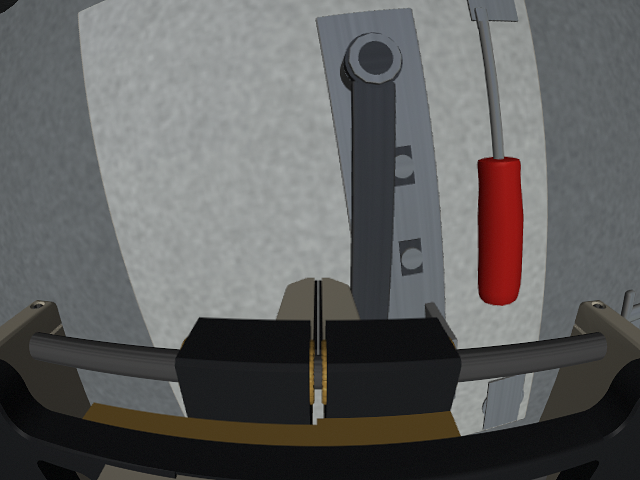

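step_arm:
  commands:
    - {"xyz": [0,4,-1],"turn": [-0.065,0,0],"grip": 0}
    - {"xyz": [0,7,-1],"turn": [-0.105,0,0],"grip": 0}
    - {"xyz": [0,10,-1],"turn": [-0.135,0,0],"grip": 0}
    - {"xyz": [0,12,0],"turn": [-0.165,0,0],"grip": 0}
    - {"xyz": [0,14,0],"turn": [-0.185,0,0],"grip": 0}
    - {"xyz": [0,14,0],"turn": [-0.185,0,0],"grip": 0}

```text
t: 3.95
tool_pos: [0.5379, 0.0594, 0.125]
orientation: [1.373, 1.094, -1.372]
force: [-0.9, 1.4, 0.8]
opening: 0.0005
```

```bash
python3 - <<'E'
from h import *
plan([sweep(.02,d) for d in(0,-.003,-.006)])
p=camera_params('top');im=read_camera('top')
b=cv2.resize(im[220:290,230:350],None,fx=5,fy=5,interpolation=cv2.INTER_CUBIC);save('t3',b)
E
```

```text
t 3.95 pos [0.5379 0.0594 0.125 ] F [-0.9  1.4  0.8] T [-0.06  0.12 -0.02] op 0.0005
[[ 0.001  0.975 -0.223]
 [-0.    -0.223 -0.975]
 [-1.     0.001 -0.   ]]
 [1.0, 3.5, 0.5] [0.001, -0.0, -0.001]
 [1.0, 6.5, 0.5] [0.001, -0.0, -0.001]
 [1.0, 9.5, 0.5] [0.001, -0.0, -0.001]
```

step_arm:
  commands:
    - {"xyz": [0,2,0],"turn": [0,0,0],"grip": 0}
    - {"xyz": [0,4,0],"turn": [0,0,0],"grip": 0}

```text
t: 4.25
tool_pos: [0.5414, 0.0585, 0.1246]
orientation: [1.373, 1.094, -1.374]
force: [-2.7, -1.1, 2.4]
opening: 0.0007
```

step_arm:
  commands:
    - {"xyz": [0,2,0],"turn": [0,0,0],"grip": 0}

```text
t: 4.38
tool_pos: [0.5433, 0.058, 0.1246]
orientation: [1.373, 1.094, -1.374]
force: [-3.3, -1.6, 2.5]
opening: 0.0007
```

step_arm:
  commands:
    - {"xyz": [0,2,0],"turn": [0,0,0],"grip": 0}

```text
t: 4.5
tool_pos: [0.5446, 0.0576, 0.1244]
orientation: [1.372, 1.096, -1.375]
force: [-11.3, 0.3, 8.1]
opening: 0.0002
```

step_arm:
  commands:
    - {"xyz": [0,2,0],"turn": [0,0,0],"grip": 0}

```text
t: 4.62
tool_pos: [0.5452, 0.0576, 0.1243]
orientation: [1.37, 1.099, -1.378]
force: [-20.7, 2.1, 16.1]
opening: 0.0004
```

step_arm:
  commands:
    - {"xyz": [0,-12,0],"turn": [0,0,0],"grip": 0}
    - {"xyz": [0,-24,0],"turn": [0,0,0],"grip": 0}
    - {"xyz": [-50,-24,0],"turn": [0,0,0],"grip": 0}
    - {"xyz": [-110,-24,-45],"turn": [0,0,0],"grip": 0}
    - {"xyz": [-110,-24,-45],"turn": [0,0,0],"grip": 0}

```text
t: 5.25
tool_pos: [0.536, 0.1083, 0.2396]
orientation: [1.378, 1.091, -1.364]
force: [-0.5, 0.1, 0.2]
opening: 0.0005
```

```bash
python3 - <<'E'
from h import *
s=st();p=camera_params('wrist');im=read_camera('wrist');save('w4',im)
print(p)
E
```

```text
t 5.25 pos [0.536  0.1083 0.2396] F [-0.5  0.1  0.2] T [ 0.   -0.05 -0.02] op 0.0005
[[ 0.009  0.975 -0.222]
 [ 0.002 -0.222 -0.975]
 [-1.     0.008 -0.003]]
{'mtx': array([[371.64829954,   0.        , 317.64318509],
       [  0.        , 371.64829954, 236.15686453],
       [  0.        ,   0.        ,   1.        ]]), 'rvec': array([-2.84075709,  0.32138043,  0.03303382]), 'tvec': array([-0.50012472,  0.20247146,  0.39010409])}
```

View pics/w4.png

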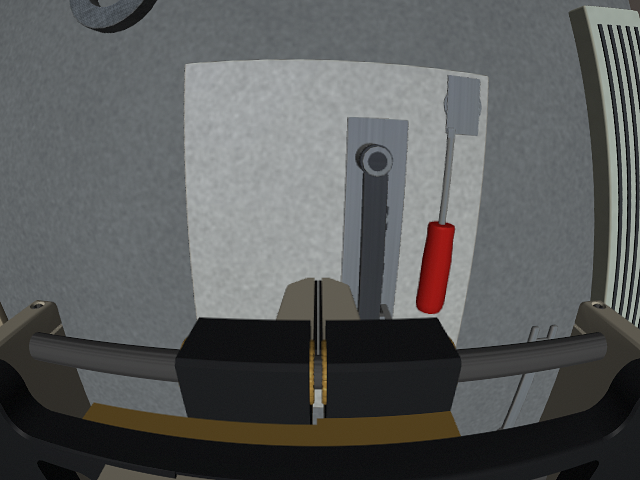

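```bash
python3 - <<'E'
from h import *
plan([(.52,-.1,.24,-.2464),(.44,-.34,.24,-.2464)])
E
```

```text
t 5.3 pos [0.5356 0.1083 0.2388] F [0.7 0.3 0.1] T [-0.01 -0.06 -0.04] op 0.0005
[[ 0.007  0.975 -0.221]
 [ 0.001 -0.221 -0.975]
 [-1.     0.006 -0.003]]
 [-1.6, 30.9, 206.6] [0.023, -0.003, -0.006]
 [-2.5, 6.1, 458.4] [0.023, -0.003, -0.006]
```

step_arm:
  commands:
    - {"xyz": [-2,31,60],"turn": [0.023,0,-0.006],"grip": 0}
    - {"xyz": [-2,31,120],"turn": [0.023,0,-0.006],"grip": 20}
    - {"xyz": [-2,31,180],"turn": [0.023,0,-0.006],"grip": 50}
    - {"xyz": [-2,31,207],"turn": [0.023,0,-0.006],"grip": 50}
    - {"xyz": [-2,31,207],"turn": [0.023,0,-0.006],"grip": 50}
    - {"xyz": [-2,31,207],"turn": [0.023,0,-0.006],"grip": 50}

```text
t: 6.05
tool_pos: [0.5174, -0.1018, 0.2356]
orientation: [1.387, 1.088, -1.395]
force: [-0.6, 0.1, 0.3]
opening: 0.0459
```

```bash
python3 - <<'E'
from h import *
import pickle
s=st();p=camera_params('wrist');im=read_camera('wrist');pickle.dump((p,im),open('w5.pkl','wb'))
def fproj(p,X):
    Rm=cv2.Rodrigues(p['rvec'])[0];c=Rm@np.array(X)+p['tvec'];r=np.hypot(c[0],c[1]);th=np.arctan2(r,c[2]);K=p['mtx']
    return K[0,2]+K[0,0]*th*c[0]/r,K[1,2]+K[1,1]*th*c[1]/r
u,v=fproj(p,[.5545,.0099,.064]);print(u,v,'pin',fproj(p,[.4872,-.2577,.078]))
x0,y0=int(u)-60,int(v)-45;print(x0,y0)
save('w5',cv2.resize(im[y0:y0+90,x0:x0+120],None,fx=6,fy=6,interpolation=cv2.INTER_CUBIC))
E
```

```text
t 6.05 pos [ 0.5174 -0.1018  0.2356] F [-0.6  0.1  0.3] T [-0.01 -0.11 -0.01] op 0.0459
[[-0.007  0.969 -0.246]
 [ 0.002 -0.246 -0.969]
 [-1.    -0.008 -0.   ]]
332.7647648417219 74.13601131826621 pin (np.float64(329.8885447810708), np.float64(419.70403535006983))
272 29
```

View pics/w5.png

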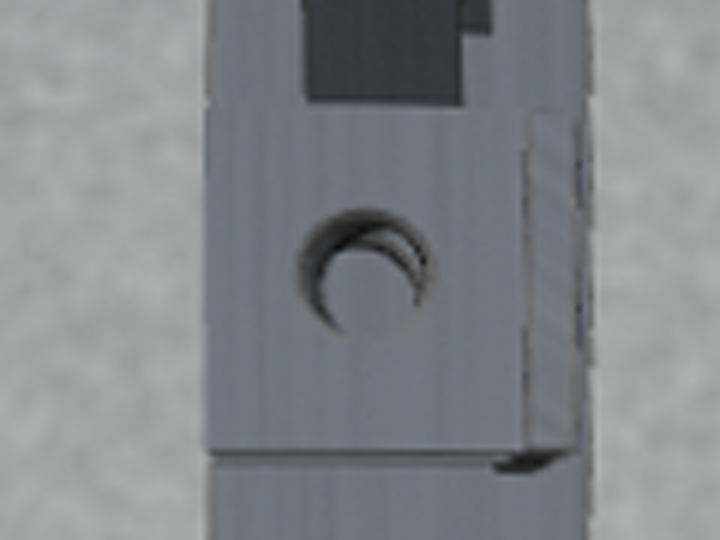

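```bash
python3 - <<'E'
from h import *
plan([(.42,-.242,.22,-1.8)])
E
```

```text
t 6.1 pos [ 0.5177 -0.1014  0.2359] F [ 0.4 -0.6  0.7] T [ 0.02 -0.07  0.03] op 0.0483
[[-0.007  0.97  -0.245]
 [ 0.002 -0.245 -0.97 ]
 [-1.    -0.007 -0.   ]]
 [16.3, -60.2, 160.2] [1.553, 0.005, 0.006]
```

step_arm:
  commands:
    - {"xyz": [16,-60,160],"turn": [1.553,0.005,0.006],"grip": 50}
    - {"xyz": [16,-60,160],"turn": [1.553,0.005,0.006],"grip": 50}
    - {"xyz": [16,-60,160],"turn": [1.553,0.005,0.006],"grip": 50}
    - {"xyz": [16,-60,160],"turn": [1.553,0.005,0.006],"grip": 50}
    - {"xyz": [16,-60,160],"turn": [1.553,0.005,0.006],"grip": 50}
    - {"xyz": [16,-60,160],"turn": [1.553,0.005,0.006],"grip": 50}
    - {"xyz": [16,-60,160],"turn": [1.553,0.005,0.006],"grip": 50}
    - {"xyz": [16,-60,160],"turn": [1.553,0.005,0.006],"grip": 50}
    - {"xyz": [16,-60,160],"turn": [1.553,0.005,0.006],"grip": 50}
    - {"xyz": [16,-60,160],"turn": [1.553,0.005,0.006],"grip": 50}
    - {"xyz": [16,-60,160],"turn": [1.553,0.005,0.006],"grip": 50}

```text
t: 7.48
tool_pos: [0.4207, -0.242, 0.2209]
orientation: [-2.102, 0.241, 2.1]
force: [-0.4, -0.3, -0.2]
opening: 0.0496
```

```bash
cat >> h.py <<'E'
def fproj(p,X):
    Rm=cv2.Rodrigues(p['rvec'])[0];c=Rm@np.array(X)+p['tvec'];r=np.hypot(c[0],c[1]);th=np.arctan2(r,c[2]);K=p['mtx']
    return K[0,2]+K[0,0]*th*c[0]/r,K[1,2]+K[1,1]*th*c[1]/r
E
python3 - <<'E'
from h import *
import pickle
plan([(.487,-.258,.17,-1.8),(.487,-.258,.133,-1.8)]);p=camera_params('wrist');im=read_camera('wrist');pickle.dump((p,im),open('w6.pkl','wb'))
print(fproj(p,[.487,-.258,.078]));save('w6',im)
E
```

```text
t 7.47 pos [ 0.4207 -0.242   0.2209] F [-0.4 -0.3 -0.2] T [0.05 0.01 0.03] op 0.0496
[[ 0.001 -0.226 -0.974]
 [-0.001 -0.974  0.226]
 [-1.     0.    -0.001]]
 [51.0, 0.6, -68.1] [0.001, -0.001, -0.0]
 [88.0, 0.6, -68.1] [0.001, -0.001, -0.0]
(np.float64(318.99599891001856), np.float64(146.7027305149091))
```

View pics/w6.png

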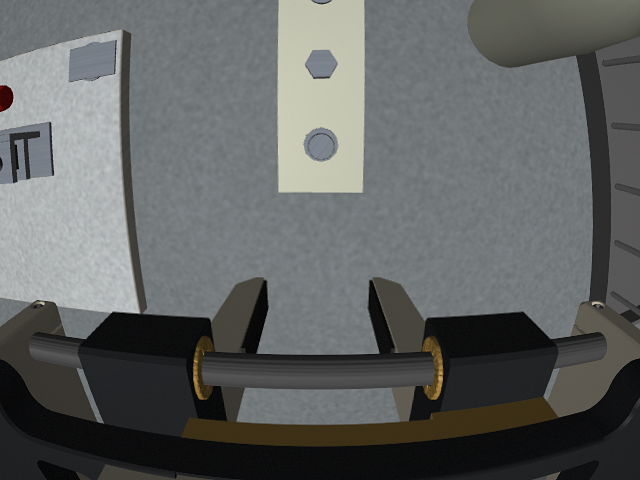

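step_arm:
  commands:
    - {"xyz": [10,2,-50],"turn": [0,0,0],"grip": 50}
    - {"xyz": [20,2,-69],"turn": [0,0,0],"grip": 50}
    - {"xyz": [40,2,-69],"turn": [0,0,0],"grip": 50}
    - {"xyz": [65,2,-69],"turn": [0,0,0],"grip": 50}
    - {"xyz": [80,2,-69],"turn": [0,0,0],"grip": 50}
    - {"xyz": [88,2,-69],"turn": [0,0,0],"grip": 50}
    - {"xyz": [88,2,-69],"turn": [0,0,0],"grip": 50}

```text
t: 8.4
tool_pos: [0.4868, -0.2603, 0.1329]
orientation: [-2.1, 0.243, 2.099]
force: [-0.1, -0.3, -0.3]
opening: 0.05
```

step_arm:
  commands:
    - {"xyz": [0,0,0],"turn": [0,0,0],"grip": 30}
    - {"xyz": [0,0,0],"turn": [0,0,0],"grip": 20}
    - {"xyz": [0,0,0],"turn": [0,0,0],"grip": 10}
    - {"xyz": [0,0,0],"turn": [0,0,0],"grip": 10}
    - {"xyz": [0,0,0],"turn": [0,0,0],"grip": 10}
  force: 25

```text
t: 9.02
tool_pos: [0.4874, -0.2605, 0.1334]
orientation: [-2.101, 0.244, 2.099]
force: [-0.2, 0.9, 2.2]
opening: 0.0154
```

```bash
python3 - <<'E'
from h import *
plan([(.4884,-.259,.2,-1.8)])
E
```

```text
t 9.03 pos [ 0.4874 -0.2605  0.1334] F [-0.2  0.9  2.2] T [0.12 0.05 0.04] op 0.0154
[[ 0.001 -0.228 -0.974]
 [-0.001 -0.974  0.228]
 [-1.     0.001 -0.001]]
 [-66.6, -1.6, -0.8] [-0.001, -0.001, -0.001]
```

step_arm:
  commands:
    - {"xyz": [-20,0,0],"turn": [0,0,0],"grip": 10}
    - {"xyz": [-50,0,0],"turn": [0,0,0],"grip": 10}
    - {"xyz": [-97,0,0],"turn": [0,0,0],"grip": 10}
    - {"xyz": [-97,0,0],"turn": [0,0,0],"grip": 10}

```text
t: 9.52
tool_pos: [0.4893, -0.2618, 0.2365]
orientation: [-2.111, 0.248, 2.092]
force: [0.4, -0.6, -0.5]
opening: 0.0153
```

```bash
python3 - <<'E'
from h import *
plan([(.5545,.0099,.231,-1.817),(.5545,.0099,.2064,-1.817)])
E
```

```text
t 9.53 pos [ 0.4893 -0.2618  0.2365] F [ 0.4 -0.6 -0.5] T [0.01 0.03 0.07] op 0.0153
[[ 0.009 -0.228 -0.974]
 [-0.006 -0.974  0.228]
 [-1.     0.004 -0.01 ]]
 [4.4, -279.4, -1.4] [0.016, -0.01, -0.004]
 [29.0, -279.5, -1.2] [0.016, -0.01, -0.004]
```

step_arm:
  commands:
    - {"xyz": [4,-40,-1],"turn": [0.016,0,0],"grip": 10}
    - {"xyz": [4,-90,-1],"turn": [0.016,0,0],"grip": 10}
    - {"xyz": [4,-140,-1],"turn": [0.016,0,0],"grip": 10}
    - {"xyz": [4,-190,-1],"turn": [0.016,0,0],"grip": 10}
    - {"xyz": [4,-240,-1],"turn": [0.016,0,0],"grip": 10}
    - {"xyz": [4,-270,-1],"turn": [0.016,0,0],"grip": 10}
    - {"xyz": [4,-279,-1],"turn": [0.016,0,0],"grip": 10}
    - {"xyz": [20,-279,-1],"turn": [0.016,0,0],"grip": 10}
    - {"xyz": [20,-279,-1],"turn": [0.016,0,0],"grip": 10}
    - {"xyz": [20,-279,-1],"turn": [0.016,0,0],"grip": 10}

```text
t: 10.78
tool_pos: [0.5514, 0.01, 0.2094]
orientation: [-2.09, 0.261, 2.09]
force: [0.9, -0.4, -1.5]
opening: 0.0153
```

```bash
python3 - <<'E'
from h import *
import pickle
plan([(.5545,.0099,.2064,-1.817)]);p=camera_params('wrist');im=read_camera('wrist');pickle.dump((p,im),open('w7.pkl','wb'))
u,v=fproj(p,[.5545,.0099,.064]);print(u,v);x0=max(0,int(u)-100);y0=max(0,int(v)-100);print(x0,y0)
save('w7',cv2.resize(im[y0:y0+150,x0:x0+200],None,fx=4,fy=4,interpolation=cv2.INTER_CUBIC))
s=telemetry.read_state();
for n in('top','scene'):
    pickle.dump((camera_params(n),read_camera(n)),open(n+'7.pkl','wb'))
E
```

```text
t 10.78 pos [0.5514 0.01   0.2094] F [ 0.9 -0.4 -1.5] T [0.12 0.03 0.04] op 0.0153
[[-0.    -0.245 -0.969]
 [-0.001 -0.969  0.245]
 [-1.     0.001  0.   ]]
 [3.0, -0.7, -3.0] [-0.001, 0.0, -0.001]
316.82246212095384 248.32667080759018
216 148
```

View pics/w7.png

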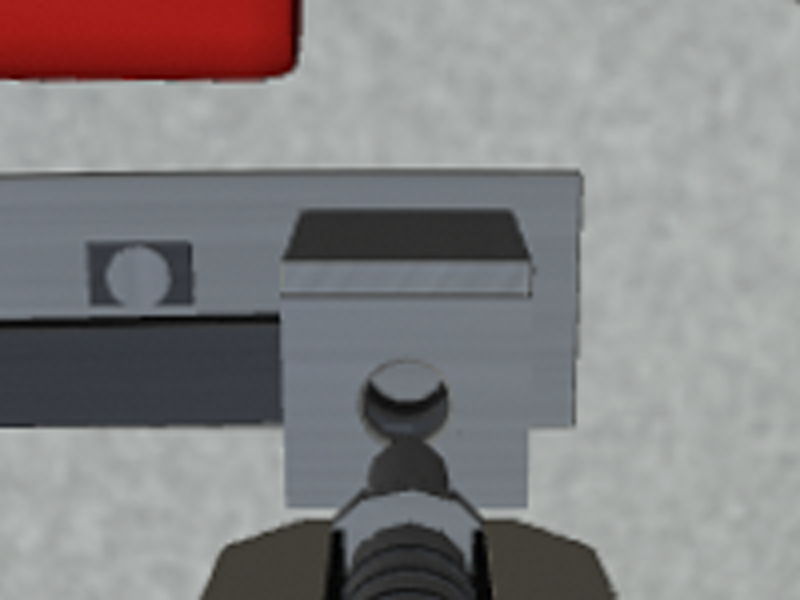

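```bash
python3 - <<'E'
from h import *
import pickle
p,im=pickle.load(open('w7.pkl','rb'))
T=np.array([.5514,.01,.2094]);z=np.array([-.969,.245,0])
for off in(-.002,0,.002):
    n=T-[0,0,.1274]+z*off
    print(off,'nosec',np.round(fproj(p,n),1),'rim',np.round(fproj(p,n-.0045*z),1),'sh',np.round(fproj(p,n-.006*z+[0,0,.005]),1),'flange front',np.round(fproj(p,n+[0,0,.036]-.012*z),1),np.round(fproj(p,n+[0,0,.040]-.012*z),1),'top',np.round(fproj(p,n+[0,0,.072]-.008*z),1))
E
```

```text
-0.002 nosec [317.9 259.4] rim [317.9 252.3] sh [317.9 252.6] flange front [318.  261.4] [318.  264.2] top [318.1 300.7]
0 nosec [317.9 262.5] rim [317.9 255.4] sh [317.9 255.8] flange front [318.  265.2] [318.  268.1] top [318.1 305. ]
0.002 nosec [317.9 265.6] rim [317.9 258.6] sh [317.9 259.1] flange front [318.  268.9] [318.  271.8] top [318.1 309.2]
```

step_arm:
  commands:
    - {"xyz": [0,-0.6,-4.8],"turn": [0,0,0],"grip": 10}
    - {"xyz": [4,-0.6,-4.8],"turn": [0,0,0],"grip": 10}
    - {"xyz": [8,-0.6,-4.8],"turn": [0,0,0],"grip": 10}
    - {"xyz": [12,-0.6,-4.8],"turn": [0,0,0],"grip": 10}
    - {"xyz": [14,-0.6,-4.8],"turn": [0,0,0],"grip": 10}
    - {"xyz": [14,-0.6,-4.8],"turn": [0,0,0],"grip": 10}
    - {"xyz": [14,-0.6,-4.8],"turn": [0,0,0],"grip": 10}

```text
t: 11.8
tool_pos: [0.5567, 0.0105, 0.1961]
orientation: [-2.092, 0.259, 2.09]
force: [-0.2, 0.0, -0.3]
opening: 0.0154
```

```bash
python3 - <<'E'
from h import *
plan([(.5562,.0095,.1954,-1.817)])
E
```

```text
t 11.8 pos [0.5567 0.0105 0.1961] F [-0.2  0.  -0.3] T [ 0.07  0.01 -0.  ] op 0.0154
[[ 0.001 -0.244 -0.97 ]
 [-0.001 -0.97   0.244]
 [-1.     0.001 -0.001]]
 [0.7, 1.1, 0.2] [0.0, -0.001, -0.001]
```

step_arm:
  commands:
    - {"xyz": [1,0.9,0.2],"turn": [0,0,0],"grip": 10}
    - {"xyz": [2.5,0.9,0.2],"turn": [0,0,0],"grip": 10}
    - {"xyz": [4,0.9,0.2],"turn": [0,0,0],"grip": 10}
    - {"xyz": [5.5,0.9,0.2],"turn": [0,0,0],"grip": 10}
    - {"xyz": [7,0.9,0.2],"turn": [0,0,0],"grip": 10}
    - {"xyz": [7,0.9,0.2],"turn": [0,0,0],"grip": 10}

```text
t: 12.55
tool_pos: [0.5561, 0.0097, 0.1888]
orientation: [-2.091, 0.26, 2.09]
force: [-0.8, 0.4, -1.2]
opening: 0.0152
```

step_arm:
  commands:
    - {"xyz": [1,0,0],"turn": [0,0,0],"grip": 10}
    - {"xyz": [2,0,0],"turn": [0,0,0],"grip": 10}

```text
t: 12.8
tool_pos: [0.5562, 0.0097, 0.187]
orientation: [-2.092, 0.259, 2.09]
force: [-0.6, 0.6, 0.0]
opening: 0.0155
```

step_arm:
  commands:
    - {"xyz": [1,0,0],"turn": [0,0,0],"grip": 10}
    - {"xyz": [2,0,0],"turn": [0,0,0],"grip": 10}
    - {"xyz": [2,0,0],"turn": [0,0,0],"grip": 10}

```text
t: 13.18
tool_pos: [0.5561, 0.0096, 0.1848]
orientation: [-2.091, 0.26, 2.09]
force: [-1.0, -0.6, -1.2]
opening: 0.0154
```

step_arm:
  commands:
    - {"xyz": [1,0,0],"turn": [0,0,0],"grip": 10}
    - {"xyz": [2,0,0],"turn": [0,0,0],"grip": 10}
    - {"xyz": [2,0,0],"turn": [0,0,0],"grip": 10}

```text
t: 13.55
tool_pos: [0.5561, 0.0097, 0.1828]
orientation: [-2.092, 0.259, 2.09]
force: [-0.7, -0.5, -0.0]
opening: 0.0155
```

step_arm:
  commands:
    - {"xyz": [1,0,0],"turn": [0,0,0],"grip": 10}
    - {"xyz": [1,0,0],"turn": [0,0,0],"grip": 10}

```text
t: 13.8
tool_pos: [0.5562, 0.0096, 0.1819]
orientation: [-2.092, 0.26, 2.09]
force: [-0.9, -0.3, -0.6]
opening: 0.0154
```

step_arm:
  commands:
    - {"xyz": [1,0,0],"turn": [0,0,0],"grip": 10}
    - {"xyz": [2,0,0],"turn": [0,0,0],"grip": 10}
    - {"xyz": [2,0,0],"turn": [0,0,0],"grip": 10}

```text
t: 14.18
tool_pos: [0.5561, 0.0096, 0.1798]
orientation: [-2.092, 0.26, 2.09]
force: [-2.3, -0.8, -0.4]
opening: 0.0156
```

step_arm:
  commands:
    - {"xyz": [1,0,0],"turn": [0,0,0],"grip": 10}
    - {"xyz": [2,0,0],"turn": [0,0,0],"grip": 10}
    - {"xyz": [2,0,0],"turn": [0,0,0],"grip": 10}

```text
t: 14.55
tool_pos: [0.5562, 0.0096, 0.1779]
orientation: [-2.092, 0.26, 2.09]
force: [-2.8, -1.4, -0.0]
opening: 0.0157
```

step_arm:
  commands:
    - {"xyz": [1,0,0],"turn": [0,0,0],"grip": 10}
    - {"xyz": [2,0,0],"turn": [0,0,0],"grip": 10}
    - {"xyz": [2,0,0],"turn": [0,0,0],"grip": 10}

```text
t: 14.92
tool_pos: [0.5562, 0.0096, 0.1759]
orientation: [-2.092, 0.26, 2.09]
force: [-2.7, -1.2, 0.7]
opening: 0.016
```

step_arm:
  commands:
    - {"xyz": [0,0.3,0.5],"turn": [0,0,0],"grip": 10}
    - {"xyz": [1,0.3,0.5],"turn": [0,0,0],"grip": 10}
    - {"xyz": [1,0.3,0.5],"turn": [0,0,0],"grip": 10}

```text
t: 15.3
tool_pos: [0.5559, 0.0095, 0.1751]
orientation: [-2.092, 0.259, 2.089]
force: [-0.8, -0.6, 0.8]
opening: 0.0153
```

step_arm:
  commands:
    - {"xyz": [1,0,0.2],"turn": [0,0,0],"grip": 10}
    - {"xyz": [2,0,0.2],"turn": [0,0,0],"grip": 10}
    - {"xyz": [2,0,0.2],"turn": [0,0,0],"grip": 10}

```text
t: 15.68
tool_pos: [0.5557, 0.0095, 0.173]
orientation: [-2.092, 0.259, 2.089]
force: [1.5, -0.0, -1.6]
opening: 0.0153
```

step_arm:
  commands:
    - {"xyz": [1,0,0],"turn": [0,0,0],"grip": 10}
    - {"xyz": [2,0,0],"turn": [0,0,0],"grip": 10}
    - {"xyz": [2,0,0],"turn": [0,0,0],"grip": 10}

```text
t: 16.05
tool_pos: [0.5556, 0.0095, 0.1709]
orientation: [-2.092, 0.259, 2.09]
force: [2.7, -0.3, 0.3]
opening: 0.0154
```

step_arm:
  commands:
    - {"xyz": [1,0,0],"turn": [0,0,0],"grip": 10}
    - {"xyz": [2,0,0],"turn": [0,0,0],"grip": 10}
    - {"xyz": [2,0,0],"turn": [0,0,0],"grip": 10}

```text
t: 16.42
tool_pos: [0.5555, 0.0095, 0.1689]
orientation: [-2.092, 0.259, 2.09]
force: [1.9, -0.6, -0.1]
opening: 0.0153
```

step_arm:
  commands:
    - {"xyz": [1,0,0],"turn": [0,0,0],"grip": 10}
    - {"xyz": [2,0,0],"turn": [0,0,0],"grip": 10}
    - {"xyz": [3,0,0],"turn": [0,0,0],"grip": 10}
    - {"xyz": [3,0,0],"turn": [0,0,0],"grip": 10}

```text
t: 16.92
tool_pos: [0.5554, 0.0095, 0.1658]
orientation: [-2.092, 0.259, 2.09]
force: [2.8, -0.8, -0.9]
opening: 0.0152
```

step_arm:
  commands:
    - {"xyz": [1,0,0],"turn": [0,0,0],"grip": 10}
    - {"xyz": [2,0,0],"turn": [0,0,0],"grip": 10}
    - {"xyz": [3,0,0],"turn": [0,0,0],"grip": 10}
    - {"xyz": [3,0,0],"turn": [0,0,0],"grip": 10}

```text
t: 17.42
tool_pos: [0.5554, 0.0095, 0.1628]
orientation: [-2.092, 0.26, 2.09]
force: [2.4, -0.2, -0.7]
opening: 0.0152
```

Through the lower ear with almost no axial force; about 7 mm left to the flange.

step_arm:
  commands:
    - {"xyz": [1,0,-0.2],"turn": [0,0,0],"grip": 10}
    - {"xyz": [2,0,-0.2],"turn": [0,0,0],"grip": 10}
    - {"xyz": [3,0,-0.2],"turn": [0,0,0],"grip": 10}
    - {"xyz": [4,0,-0.2],"turn": [0,0,0],"grip": 10}
    - {"xyz": [4,0,-0.2],"turn": [0,0,0],"grip": 10}

```text
t: 18.05
tool_pos: [0.5556, 0.0095, 0.1588]
orientation: [-2.092, 0.259, 2.09]
force: [1.2, 0.2, -1.8]
opening: 0.0157
```

step_arm:
  commands:
    - {"xyz": [1,0,0],"turn": [0,0,0],"grip": 10}
    - {"xyz": [2,0,0],"turn": [0,0,0],"grip": 10}
    - {"xyz": [2,0,0],"turn": [0,0,0],"grip": 10}

```text
t: 18.42
tool_pos: [0.5556, 0.0094, 0.1568]
orientation: [-2.092, 0.26, 2.09]
force: [0.7, -0.1, -1.2]
opening: 0.0154
```

step_arm:
  commands:
    - {"xyz": [0.5,0,0],"turn": [0,0,0],"grip": 10}
    - {"xyz": [0.8,0,0],"turn": [0,0,0],"grip": 10}
    - {"xyz": [0.8,0,0],"turn": [0,0,0],"grip": 10}

```text
t: 18.8
tool_pos: [0.5556, 0.0095, 0.1561]
orientation: [-2.092, 0.259, 2.09]
force: [0.7, -1.4, -1.4]
opening: 0.0153
```

step_arm:
  commands:
    - {"xyz": [0.5,0,0],"turn": [0,0,0],"grip": 10}
    - {"xyz": [0.5,0,0],"turn": [0,0,0],"grip": 10}

```text
t: 19.05
tool_pos: [0.5556, 0.0095, 0.1556]
orientation: [-2.092, 0.259, 2.09]
force: [0.1, -0.2, 0.2]
opening: 0.0158
```

step_arm:
  commands:
    - {"xyz": [0.4,0,0],"turn": [0,0,0],"grip": 10}
    - {"xyz": [0.4,0,0],"turn": [0,0,0],"grip": 10}

```text
t: 19.3
tool_pos: [0.5557, 0.0095, 0.1554]
orientation: [-2.092, 0.26, 2.09]
force: [-0.2, 0.7, 0.8]
opening: 0.0157
```

step_arm:
  commands:
    - {"xyz": [0.4,0,0],"turn": [0,0,0],"grip": 10}
    - {"xyz": [0.4,0,0],"turn": [0,0,0],"grip": 10}

```text
t: 19.55
tool_pos: [0.5557, 0.0094, 0.1553]
orientation: [-2.092, 0.26, 2.09]
force: [-2.8, 0.4, 6.0]
opening: 0.015
```

step_arm:
  commands:
    - {"xyz": [-0.4,0,0],"turn": [0,0,0],"grip": 17}
    - {"xyz": [-0.4,0,0],"turn": [0,0,0],"grip": 22}
    - {"xyz": [-0.4,0,0],"turn": [0,0,0],"grip": 30}
    - {"xyz": [-0.4,0,0],"turn": [0,0,0],"grip": 40}
    - {"xyz": [-0.4,0,0],"turn": [0,0,0],"grip": 45}
    - {"xyz": [-20,0,0],"turn": [0,0,0],"grip": 45}
    - {"xyz": [-50,0,0],"turn": [0,0,0],"grip": 45}
    - {"xyz": [-95,0,0],"turn": [0,0,0],"grip": 45}
    - {"xyz": [-95,0,60],"turn": [0,0,0],"grip": 45}
    - {"xyz": [-95,0,80],"turn": [0,0,0],"grip": 45}
    - {"xyz": [-95,0,80],"turn": [0,0,0],"grip": 45}

```text
t: 20.92
tool_pos: [0.4777, 0.0293, 0.2514]
orientation: [-2.095, 0.259, 2.088]
force: [-1.2, -0.0, 0.7]
opening: 0.0448
```

```bash
python3 - <<'E'
from h import *
st();im=read_camera('wrist');p=camera_params('wrist')
sc=read_camera('scene');ps=camera_params('scene')
x,y=map(int,fproj(p,[.5545,.0099,.09]));a=im[max(0,y-75):max(0,y-75)+150,x-100:x+100]
u,v=proj(ps,[.5545,.0099,.08])[0].astype(int);b=sc[v-38:v+37,u-50:u+50]
f=lambda i,s:cv2.resize(i,s,interpolation=cv2.INTER_CUBIC)
save('fin',np.hstack([f(a,(400,300)),f(b,(400,300))]))
print('scene ear',proj(ps,[.5545,.0099,.064]),'pin top pred',proj(ps,[.5545,.0099,.1]),'crop0',u-50,v-38)
E
```

```text
t 20.93 pos [0.4777 0.0293 0.2514] F [-1.2 -0.   0.7] T [ 0.09  0.03 -0.05] op 0.0448
[[ 0.003 -0.243 -0.97 ]
 [-0.001 -0.97   0.243]
 [-1.     0.    -0.003]]
scene ear [[325.32592228 238.47996077]] pin top pred [[325.63525719 226.82341128]] crop0 275 195
```

View pics/fin.png

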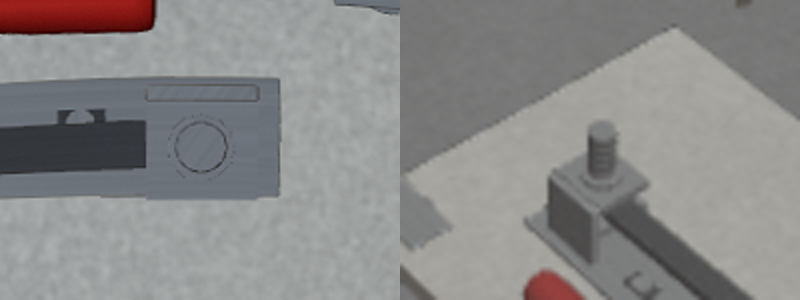

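```bash
python3 -c "
from h import *
print(robot.close_job())"
```

```text
the job is handed in; nothing more can be done
None
```

The pin is through both ears and the eye with its flange on the upper ear. It is released, the arm is clear, and I handed the job in at about 21 s of the 72 s. The hand-in reports no verdict.

- **Stay arm:** I pushed it in with the closed fingers until it met its stop. The reaction rose to 20.7 N in x and 16.1 N in z, about 26 N in all, against the 40 N limit.
- **Pin:** I took it from the stand hole nearest the robot. The hole measured about 6 mm off nominal in door x. On the way in, the readings after each move showed no sideways force above about 3 N. The flange seated at about 6 N, against the 25 N limit.
- **Final pictures:**
  - The pin stands upright, and in the scene view its top is within 1 px of where a seated pin should be.
  - The stay arm still runs into the yoke.
  - The screwdriver looks undisturbed. The other loose things were not in the final crops, though nothing suggests they were touched.
- **Disagreements:** The pin sat about 2 mm off the gripper's axis, and one sideways force of 2.8 N built up at the eye. I corrected both with small shifts. I did not measure the final stay arm angle. I judged it from the pictures and from the pin passing through the eye.

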